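Set the trip dog of a food slicer's home switch

ROBOT

A 7-joint arm with a two-finger parallel gripper is mounted at the origin on a cart in front of the work surface, level with it; the furniture and walls round the work are solid. World frame = base frame: x ahead of the robot, y to its left, z up, the work surface at z = 0. Lengths are in m, angles in rad, forces in N, time in s.
With the tool pointing down it reaches from about 0.4 to 0.75 m from the base axis. Payload 19.5 kg.
Tool frame: the origin (TCP) lies at the very end of the fingers, on their centre line; the grasp point (between the pads) lies 19 mm behind it (grasp_offset is the distance from the TCP to the grasp point, in m); z points along the fingers, y is the line along which they close (so a half turn about z gives the same grasp; the last joint's range is limited). The gripper opens to 85 mm and grips with 20 to 120 N. Pads are 22 mm wide; open, the fingers measure 114 mm over their backs; the gripper's body (76 mm by 85 mm) begins 54 mm behind the grasp point. The pads swing forward as they close: fully open they stand 13 mm farther back than shut.
Start: joints at [-0.042, 0.707, -0.028, 1.485, 0.022, 0.951, -0.075], TCP at [0.575, 0, 0.231] pointing down, gripper open.
Joint ranges: [-2.71, 2.71], [-0.32, 2.16], [-1.57, 1.52], [0, 2.45], [-1.46, 4.6], [0, 2.02], [-2.83, 2.83]. Speed limits (rad/s): [1.89, 1.89, 2.57, 2.57, 3.01, 3.01, 3.01].

INTERFACE

Orientations are given as [roll, pitch, yaw] about the fixed x, y, z axes, in that order (R = Rz(yaw) Ry(pitch) Rx(roll)).
In Python, from station import read_state, read_camera, close_job, grasp_offset gives the robot as it stands. The module is installed in compiled form; this text tells all that it offers.
- The arm moves only by the tool send_rows, never from a script. Its argument "moves" is a list of rows, each an object with "travel": the shift along the tool's x, y, z in a scale on which 1.0 is 0.75 m, a list of three; "rot": the turn, a rotation vector about the tool's x, y, z in a scale on which 1.0 is 2 rad, a list of three; "jaw": the opening, from -1 (shut) to 1 (fully open). A call has 1 to 8 rows; each row is the pose to reach, as a shift and turn from the pose commanded when the call began, along the tool's axes at that moment; what a row does not reach only later rows make up. A row lasts 1/10 s, in which the tool goes at most 50 mm and 8.59 degrees, less where a joint would pass 70% of its speed; a pose out of reach is approached as far as the arm can. A call with a gripper value outside its range is refused whole. The fingers move at their own pace and stop on an object; "newtons" is the grip in N (left out, the last holds). Time passes only in rows, so rows that repeat a pose let the fingers close. It gives the time, the measured TCP pose, the force, the opening and the grip force at its end, in the units of the state.
- read_state(): the state, without advancing time (a new reading comes with each control period).
- read_camera(name): name is "scene" or "side" or "wrist"; returns a dict with "image" (400x640x3 uint8, red, green, blue), "mtx" (3x3 intrinsics, pixels), "dist" ([k1, k2, p1, p2, k3] as OpenCV has them; the pictures are not rectified), "world_from_camera" (4x4, takes a point from camera to world coordinates); the wrist camera has in their place "mount" (4x4, takes a point from camera to tool coordinates, whose origin is the TCP and whose axes are the flange's). Camera axes: x right, y down, z forward; pixel columns grow to the right and rows downward; lengths in m; the calibration is good to about 2 mm. A picture is of the moment at which its call begins: read the wrist's pose just before it. There is no depth.
- close_job(): hands the job in; it is judged then, once.
The state is a dict: "time_s": time; "joint_pos": joint angles; "qvel": joint speeds; "joint_efforts": joint torques, N m; "position": TCP position; "ee_rot": TCP orientation; "wrist_force": force on the tool from outside, world axes, zero at the start; "ft_torque": the same for the moment, N m; "gripper_width": opening from 0.0 (shut) to 1.0 (fully open); "grasp_force": force on a finger pad.
Only numpy, scipy, OpenCV 4.12 (cv2) and the standard library are available. Lean on these libraries where they do the work, as an engineer would, in place of code of your own. Each camera call takes 0.05 s, during which the arm holds its last target. There are 200 camera calls.

TASK

The cover is off the home switch of the food slicer and its trip dog has to be set. Push the carriage fully home, to the left against its stop; then slide the small steel trip dog along the carriage's front bar towards the roller lever microswitch just until the switch clicks, and no further. Check the setting by drawing the carriage well away, until the lever springs free, and pushing it fully home again; leave it home with the switch clicked by the dog, let go, and leave everything else on the worktop where it is.

Things in the scene. Friction and masses are not known exactly. Their poses are not given: they have to be found in the camera images.
- slicer: electric food slicer, fixed: white base 230 x 380 x 30 mm (front edge at x = -0.125, ends at y = +-0.19), blade tower at the back, 182 mm high. Origin on the worktop; x points from the front to the tower, y along the carriage's travel towards home, z up. The nearest tall parts, blade and plate, are at x = +0.012 and beyond
- carriage (a joint): travel of the carriage, m: 0 is fully home against its stop at the slicer's +y end, growing to 0.100 as it is drawn away along the slicer's -y. It stays where it is left; friction about 5.5 N, and once the dog is set, pushing it home past the click takes about 13 N in all
- carriage_grip (a point): middle of the top of the carriage's black grip on the white end plate of the tray: 12 mm thick along the slicer's y, 44 mm wide along x, 40 mm high, top 136 mm above the worktop. Axes as the slicer's
- dog_tab (a point): middle of the top of the trip dog's upright steel thumb tab: 10 mm thick along the slicer's y, 22 mm along x, 42 mm high, top 95 mm above the worktop; nose and switch ahead of it are lower than 57 mm. The dog, a stiff spring clip on the carriage's front bar, slides 55 mm along y with 9 N friction, stays put and rides with the carriage; pulled to -y it takes the carriage along
- dog_nose (a point): middle of the flat front end of the dog's nose, an 8 mm square steel bar that reaches 55 mm ahead (slicer +y) of the tab's middle, 41 mm above the worktop; it meets the switch's roller
- switch_plate (a point): middle of the steel plate at the front +y corner of the base that carries the black microswitch (49 x 25 x 17 mm). The switch is screwed through slots, at a place along the slicer's y that differs each time: with the carriage home the nose meets the free roller when it is 25 to 35 mm short (-y) of this point; only touch or sight can tell
- switch_lever (a joint): angle of the roller lever, rad: 0 free; roller 36 mm from the pivot, so 0.01 rad is 0.36 mm of nose travel. The push is 3 N at touch, 4 N at 0.085, then steps to 5.5 N and climbs to about 7 N at 0.12, where it clicks: it snaps on and the push falls to about 2.5 N, the click complete at 0.13; from 0.165 it is 4.5 N. Beyond 0.21 rad it is overtravelled and spoilt. Springs back when let go
- switch_cover: white plastic cover of the switch, 70 x 56 x 20 mm, loose on the worktop right of the slicer; origin at the middle of its underside. To be left alone
- screwdriver: screwdriver with a black handle, 190 mm long, 26 mm thick, lying right of the slicer; origin at the middle of its length on the worktop, x towards the tip. To be left alone
- mug: white mug, 82 x 112 x 94 mm, on the worktop right of the slicer; origin on its underside. To be left alone
- glass: clear drinking glass, 76 mm across, 86 mm high, on the worktop left of the slicer; origin at the middle of its underside. To be left alone

How it is judged:
By the outcome, as a careful person would: the job done as asked, in the order asked, and still so for the second after the job is handed in, with the robot touching nothing.
It also fails if it takes over 72 s, if anything falls off the work surface, if the arm or the gripper's body presses on something with over 40 N, if the wrist force passes 120 N, or if a joint passes its speed limit or range.

## Working session

There is one attempt and no reset: what is moved stays moved. The work goes in short steps, Python scripts to look and compute and a tool call to move; the robot and the scene stay as the last step left them, time stands still between calls to the robot, and variables do not carry over. Pictures are saved under pics/ and viewed, at most 14 in all, crops included, and the job is handed in when it is done.

Besides the shell and the picture viewer there is one more tool, called as name(argument=value, ...) on one line, values as JSON. send_rows: Moves the arm, as the interface text tells. Its arguments: {"type":"object","properties":{"moves":{"type":"array"},"newtons":{"type":"number"}},"required":["moves"]}

```bash
mkdir -p pics; python3 - <<'E'
from station import *
import cv2,numpy as np
s=read_state();print({k:np.round(v,3).tolist() for k,v in s.items()},grasp_offset)
for n in("scene","side"):
    c=read_camera(n);cv2.imwrite(f"pics/{n}0.png",c["image"][:,:,::-1]);print(n,c["mtx"].tolist(),c["dist"],np.round(c["world_from_camera"],3).tolist())
c=read_camera("wrist");cv2.imwrite("pics/wrist0.png",c["image"][:,:,::-1]);print(c["mtx"].tolist(),np.round(c["mount"],3).tolist())
E
```

```text
{'time_s': 0.0, 'joint_pos': [-0.042, 0.707, -0.028, 1.485, 0.022, 0.951, -0.076], 'qvel': [-0.001, 0.001, -0.0, -0.001, 0.002, -0.002, -0.0], 'joint_efforts': [-0.003, -88.321, 1.233, -23.617, 0.017, 0.006, -0.0], 'position': [0.575, -0.0, 0.231], 'ee_rot': [-3.14, 0.0, 1.571], 'wrist_force': [0.519, 0.117, -1.022], 'ft_torque': [0.029, -0.003, 0.001], 'grasp_force': 0.0, 'gripper_width': 0.999} 0.0187
scene [[395.7541334092339, 0.0, 313.5985989858585], [0.0, 395.7541334092339, 205.50566936969562], [0.0, 0.0, 1.0]] [-0.08290662  0.          0.          0.          0.        ] [[-0.751, -0.367, 0.548, -0.057], [-0.66, 0.44, -0.609, 0.692], [-0.018, -0.82, -0.573, 0.759], [0.0, 0.0, 0.0, 1.0]]
side [[401.54146393918717, 0.0, 319.85244245148505], [0.0, 401.54146393918717, 199.92473309355367], [0.0, 0.0, 1.0]] [-0.09650485  0.          0.          0.          0.        ] [[0.954, -0.18, 0.242, 0.273], [-0.301, -0.6, 0.741, -0.851], [0.012, -0.78, -0.626, 0.834], [0.0, 0.0, 0.0, 1.0]]
[[301.1783596671425, 0.0, 319.796029816415], [0.0, 301.1783596671425, 197.5304306770363], [0.0, 0.0, 1.0]] [[-0.0, -0.963, -0.271, 0.068], [1.0, -0.0, 0.0, -0.001], [-0.0, -0.271, 0.963, -0.142], [0.0, 0.0, 0.0, 1.0]]
```

View pics/scene0.png

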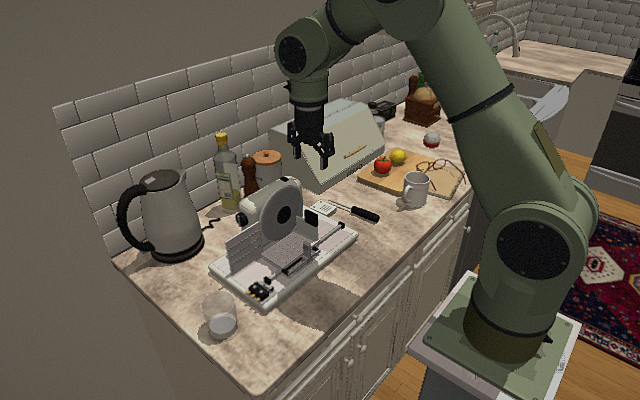

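View pics/side0.png

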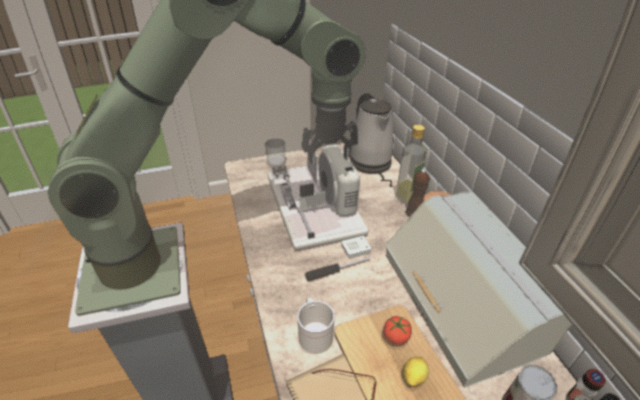

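The scene view shows the slicer at px (210-357, 180-305), the switch at about (260,290), the grip at about (310,215) and the tab at about (307,250). The glass is at (220,315), left of the slicer. I'll zoom in.

```bash
python3 - <<'E'
import cv2
i=cv2.imread("pics/scene0.png")[170:315,200:370];cv2.imwrite("pics/c1.png",cv2.resize(i,None,fx=4.1,fy=4.1,interpolation=cv2.INTER_CUBIC))
E
```

```text
(no output)
```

View pics/c1.png

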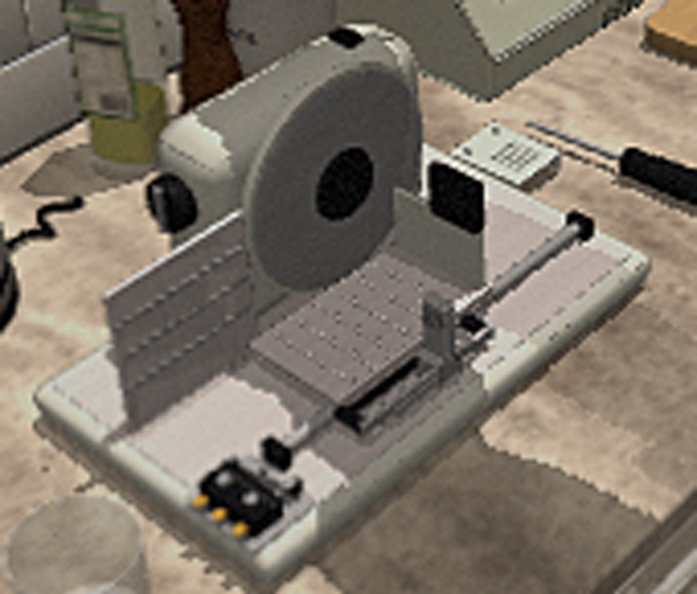

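View pics/wrist0.png

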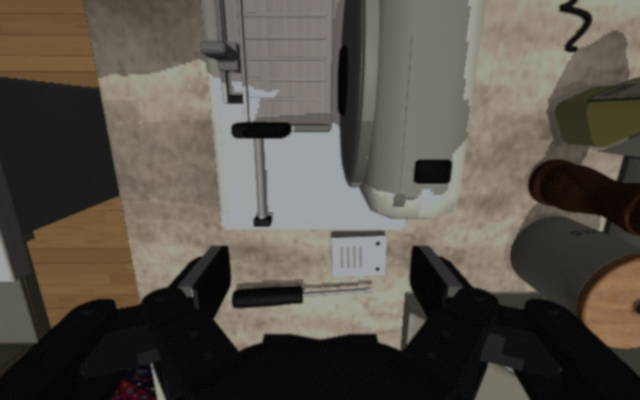

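The wrist view looks down on the slicer: grip at px (232-290,130), tab at (215,48), cover at (358,255), bar end at (263,220). I'll move the camera over the slicer for a full view.

Units first: shifts go in shares of 0.75 m and turns go in shares of 2 rad. So 0.14 m / 0.75 = 0.1867, 0.12 m / 0.75 = 0.16.

send_rows(moves=[{"travel":[0.0533,0,-0.0267],"rot":[0,0,0],"jaw":1},{"travel":[0.1067,0,-0.0533],"rot":[0,0,0],"jaw":1},{"travel":[0.16,0,-0.08],"rot":[0,0,0],"jaw":1},{"travel":[0.1867,0,-0.0933],"rot":[0,0,0],"jaw":1},{"travel":[0.1867,0,-0.0933],"rot":[0,0,0],"jaw":1},{"travel":[0.1867,0,-0.0933],"rot":[0,0,0],"jaw":1}])

```text
time_s: 0.75
position: [0.5749, 0.1397, 0.3009]
ee_rot: [-3.141, 0.001, 1.571]
wrist_force: [-0.6, -1.4, -0.3]
gripper_width: 1.001
grasp_force: 0.0
```

```bash
cat > h.py <<'E'
from station import *
import cv2,numpy as np
from scipy.spatial.transform import Rotation as R
def snap(n,name=None):
    s=read_state();c=read_camera(n)
    if n=="wrist":
        T=np.eye(4);T[:3,:3]=R.from_euler("xyz",s["ee_rot"]).as_matrix();T[:3,3]=s["position"];c["T"]=T@c["mount"]
    else:c["T"]=c["world_from_camera"]
    if name:
        cv2.imwrite(f"pics/{name}.png",c["image"][:,:,::-1]);np.savez(f"pics/{name}.npz",T=c["T"],mtx=c["mtx"],dist=c["dist"])
    return c
def ray(c,uv,z):
    p=cv2.undistortPoints(np.array(uv,float).reshape(-1,1,2),np.array(c["mtx"]),np.array(c["dist"])).reshape(-1,2)
    d=np.c_[p,np.ones(len(p))]@c["T"][:3,:3].T;o=c["T"][:3,3]
    return o+d*((z-o[2])/d[:,2])[:,None]
def proj(c,P):
    Ti=np.linalg.inv(c["T"]);return cv2.projectPoints(np.array(P,float).reshape(-1,1,3),cv2.Rodrigues(Ti[:3,:3])[0],Ti[:3,3],np.array(c["mtx"]),np.array(c["dist"]))[0].reshape(-1,2)
E
python3 -c "
from h import *
c=snap('wrist','w1');print(read_state()['position'],read_state()['wrist_force'])"
```

```text
[0.57490371 0.13908968 0.30076933] [ 0.05240146 -0.81609604  0.08770641]
```

View pics/w1.png

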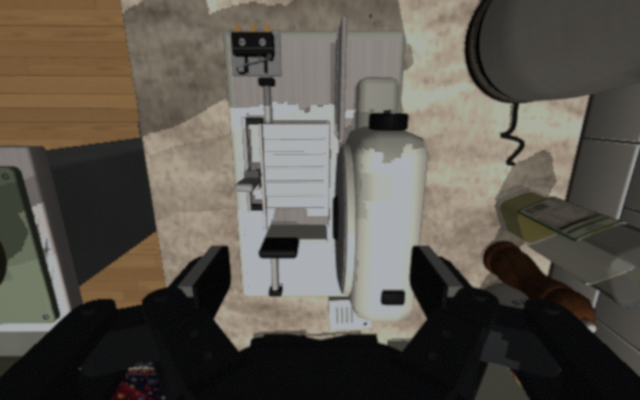

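The full view shows base corners near (228,32), (403,32) and (244,295), the switch at (253,45), the tab at (247,183) and the grip at (280,247). I'll zoom for exact pixels.

```bash
python3 - <<'E'
from h import *
i=cv2.imread("pics/w1.png")[20:170,215:345]
j=cv2.imread("pics/w1.png")[150:300,215:345]
f=lambda a:cv2.resize(a,None,fx=3,fy=4,interpolation=cv2.INTER_CUBIC)
cv2.imwrite("pics/c2.png",np.hstack([f(i),f(j)]))
D=np.load("pics/w1.npz");
P=ray(D,[(228,32),(403,32),(244,295)],.03);print(P)
print("grip",ray(D,[(261,247),(299,247),(280,240)],.136)); print("tab",ray(D,[(247,182)],.095))
E
```

```text
[[ 0.46114652  0.30309951  0.03      ]
 [ 0.67662568  0.30308834  0.03      ]
 [ 0.45538428 -0.06733994  0.03      ]]
grip [[0.50885827 0.06409949 0.136     ]
 [0.55107797 0.06408587 0.136     ]
 [0.53026386 0.07250498 0.136     ]]
tab [[0.48799434 0.128759   0.095     ]]
```

View pics/c2.png

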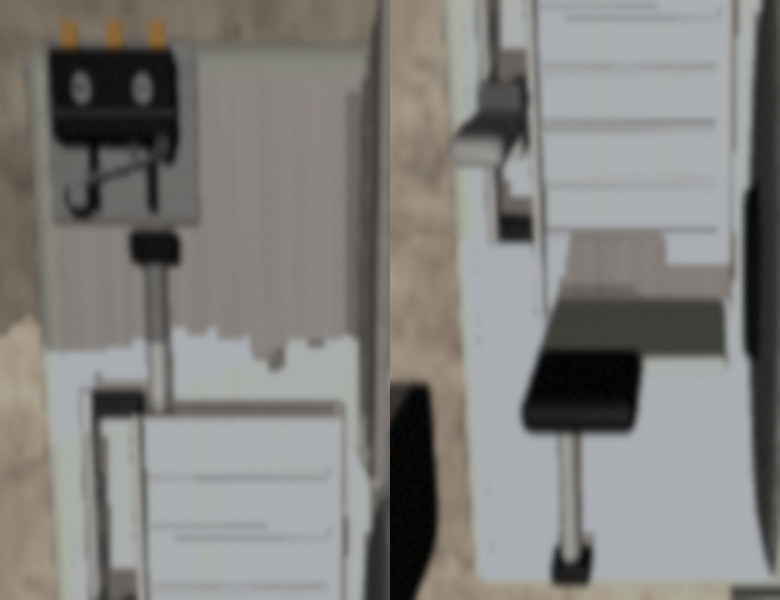

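The zoom shows the plate at px (231-280,30-75), the roller near (241,70) and the grip's top strip at about v 248-257. The tab's top is at about (231-255,179-190). Next I compute the slicer's yaw and origin.

```bash
python3 - <<'E'
from h import *
D=np.load("pics/w1.npz")
def y(a,z):
    P=ray(D,a,z);d=P[1]-P[0];print(P[:,:2].round(4).tolist(),"yaw deg",np.degrees(np.arctan2(-d[0],d[1])))
y([(276,291),(267,82)],.055)
y([(245,292.5),(227.5,45)],.03)
y([(245,292.5),(227.5,45)],.025)
print("plate corners",ray(D,[(231.5,31),(280,31),(232.5,75),(280.5,75)],.032))
print("grip top -y edge",ray(D,[(260,257),(297,257)],.136))
# tab top: crop px right panel
t=[(215+(a-390)/3,150+b/4) for a,b in [(455,140),(505,140),(452,165),(502,165),(470,115),(525,112)]]
print(t);print(ray(D,t,.095)); 
print(D["T"][:3,3])
E
```

```text
[[0.5099, -0.0441], [0.5104, 0.2433]] yaw deg -0.101936130066859
[[0.4572, -0.0629], [0.4593, 0.2886]] yaw deg -0.33281756869169793
[[0.4558, -0.0662], [0.4579, 0.2896]] yaw deg -0.33281756869169454
plate corners [[0.46606825 0.30374469 0.032     ]
 [0.52543159 0.30383585 0.032     ]
 [0.46323633 0.25367967 0.032     ]
 [0.52421444 0.25375064 0.032     ]]
grip top -y edge [[0.50709539 0.05188229 0.136     ]
 [0.54860571 0.0518653  0.136     ]]
[(236.66666666666666, 185.0), (253.33333333333334, 185.0), (235.66666666666666, 191.25), (252.33333333333334, 191.25), (241.66666666666666, 178.75), (260.0, 178.0)]
[[0.47549861 0.12510942 0.095     ]
 [0.49526813 0.12511259 0.095     ]
 [0.47373063 0.11744571 0.095     ]
 [0.49361442 0.11744736 0.095     ]
 [0.48196338 0.13268616 0.095     ]
 [0.50363803 0.13359427 0.095     ]]
[0.57430513 0.20784886 0.44334935]
```

To row units: -0.081 m / 0.75 = -0.108, -0.05 m / 0.75 = -0.0667, -64 degrees / 114.5916 = -0.5585.

send_rows(moves=[{"travel":[-0.0133,-0.0093,0],"rot":[0,0,-0.0698],"jaw":1},{"travel":[-0.0267,-0.0187,0],"rot":[0,0,-0.1396],"jaw":0.5},{"travel":[-0.04,-0.028,0],"rot":[0,0,-0.2094],"jaw":0.3},{"travel":[-0.0533,-0.0373,0],"rot":[0,0,-0.2793],"jaw":0.2},{"travel":[-0.0667,-0.0467,0],"rot":[0,0,-0.3491],"jaw":0.2},{"travel":[-0.08,-0.056,0],"rot":[0,0,-0.4189],"jaw":0.2},{"travel":[-0.0933,-0.064,0],"rot":[0,0,-0.4887],"jaw":0.2},{"travel":[-0.108,-0.0667,0],"rot":[0,0,-0.5585],"jaw":0.2}])

```text
time_s: 1.6
position: [0.5244, 0.0575, 0.301]
ee_rot: [-3.141, -0.0, 2.692]
wrist_force: [0.8, -0.5, -0.3]
gripper_width: 0.604
grasp_force: 0.0
```

To row units: 0.1 m / 0.75 = 0.1333, 0.08 m / 0.75 = 0.1067, -26 degrees / 114.5916 = -0.2269.

send_rows(moves=[{"travel":[0,0,0.04],"rot":[0,0,-0.0698],"jaw":0.2},{"travel":[0,0,0.08],"rot":[0,0,-0.1396],"jaw":0.2},{"travel":[0,0,0.1067],"rot":[0,0,-0.2094],"jaw":0.2},{"travel":[0,0,0.1333],"rot":[0,0,-0.2269],"jaw":0.2},{"travel":[0,0,0.1333],"rot":[0,0,-0.2269],"jaw":0.2},{"travel":[0,0,0.1333],"rot":[0,0,-0.2269],"jaw":0.2}])

```text
time_s: 2.2
position: [0.525, 0.0584, 0.2016]
ee_rot: [-3.141, -0.0, 3.139]
wrist_force: [0.2, -0.2, -0.0]
gripper_width: 0.6
grasp_force: 0.0
```

```bash
python3 - <<'E'
from h import *
s=read_state();print(s["position"],s["ee_rot"],s["gripper_width"],s["joint_pos"])
c=snap('wrist','w2');c2=snap('scene','s2')
a=c["image"][:,:,::-1];b=cv2.resize(c2["image"][170:315,200:370,::-1],(640,546))
cv2.imwrite("pics/v2.png",cv2.resize(np.vstack([a,b])[:,:],None,fx=.63,fy=.63))
E
```

```text
[0.52498145 0.0583859  0.20161297] [-3.14149849e+00 -4.33920737e-04  3.13915060e+00] 0.6001374172706418 [ 0.05916654  0.69956109 -0.42727757  1.68999169  0.36879143  0.83320269
  1.0378826 ]
```

View pics/v2.png

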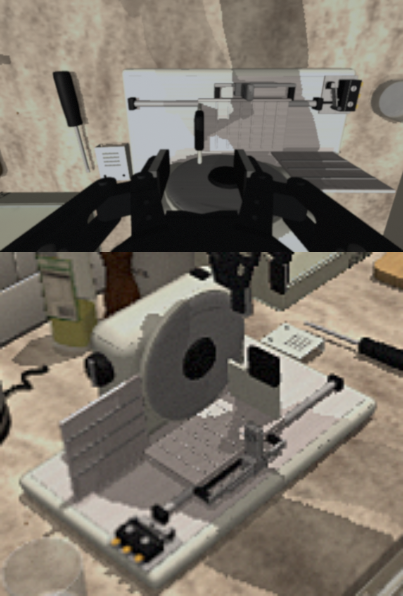

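Fingers straddle the grip: grip at px (199,125) of the scaled wrist view, fingers at 160 and 240. I'll lower and grasp it lightly.

To row units: 0.09 m / 0.75 = 0.12, 0.08 m / 0.75 = 0.1067.

send_rows(moves=[{"travel":[0,0,0.04],"rot":[0,0,0],"jaw":0.2},{"travel":[0,0,0.08],"rot":[0,0,0],"jaw":0.2},{"travel":[0,0,0.1067],"rot":[0,0,0],"jaw":0.2},{"travel":[0,0,0.12],"rot":[0,0,0],"jaw":0.2},{"travel":[0,0,0.12],"rot":[0,0,0],"jaw":0.2}])

```text
time_s: 2.8
position: [0.5249, 0.059, 0.1111]
ee_rot: [-3.141, -0.001, 3.141]
wrist_force: [0.5, -0.1, 0.1]
gripper_width: 0.6
grasp_force: 0.0
```

send_rows(moves=[{"travel":[0,0,0],"rot":[0,0,0],"jaw":-1},{"travel":[0,0,0],"rot":[0,0,0],"jaw":-1},{"travel":[0,0,0],"rot":[0,0,0],"jaw":-1},{"travel":[0,0,0],"rot":[0,0,0],"jaw":-1},{"travel":[0,0,0],"rot":[0,0,0],"jaw":-1},{"travel":[0,0,0],"rot":[0,0,0],"jaw":-1}], newtons=30)

```text
time_s: 3.4
position: [0.5254, 0.0586, 0.1123]
ee_rot: [-3.141, 0.001, 3.141]
wrist_force: [-1.4, -2.6, 9.3]
gripper_width: 0.133
grasp_force: 33.1
```

To row units: 0.024 m / 0.75 = 0.032, 0.021 m / 0.75 = 0.028.

send_rows(moves=[{"travel":[0,0.004,0],"rot":[0,0,0],"jaw":-1},{"travel":[0,0.008,0],"rot":[0,0,0],"jaw":-1},{"travel":[0,0.012,0],"rot":[0,0,0],"jaw":-1},{"travel":[0,0.016,0],"rot":[0,0,0],"jaw":-1},{"travel":[0,0.02,0],"rot":[0,0,0],"jaw":-1},{"travel":[0,0.024,0],"rot":[0,0,0],"jaw":-1},{"travel":[0,0.028,0],"rot":[0,0,0],"jaw":-1},{"travel":[0,0.032,0],"rot":[0,0,0],"jaw":-1}])

```text
time_s: 4.2
position: [0.5255, 0.0823, 0.1123]
ee_rot: [-3.141, 0.001, 3.141]
wrist_force: [-0.9, -5.8, 11.3]
gripper_width: 0.133
grasp_force: 33.2
```

To row units: 0.009 m / 0.75 = 0.012, 0.006 m / 0.75 = 0.008.

send_rows(moves=[{"travel":[0,0.004,0],"rot":[0,0,0],"jaw":-1},{"travel":[0,0.008,0],"rot":[0,0,0],"jaw":-1},{"travel":[0,0.012,0],"rot":[0,0,0],"jaw":-1}])

```text
time_s: 4.5
position: [0.5255, 0.0913, 0.1123]
ee_rot: [-3.141, 0.001, 3.141]
wrist_force: [-0.2, -6.1, 10.3]
gripper_width: 0.133
grasp_force: 33.2
```

```bash
python3 - <<'E'
from h import *
s=read_state();print(s["position"],s["wrist_force"])
c=snap('wrist','w3')
cv2.imwrite("pics/v3.png",cv2.resize(c["image"][80:300,190:610,::-1],None,fx=1.9,fy=1.9))
E
```

```text
[0.52547396 0.09129128 0.11226582] [-0.21385799 -6.11471774 10.25195366]
```

View pics/v3.png

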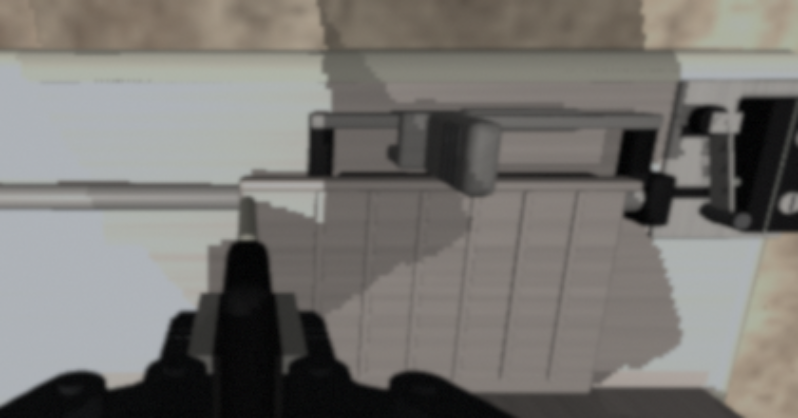

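Very informative: the tray end (px 640) is almost at the stop block (655), the tab is at (480,155) and the roller at (705,118). I'll step on gently.

send_rows(moves=[{"travel":[0,0.002,0],"rot":[0,0,0],"jaw":-1},{"travel":[0,0.004,0],"rot":[0,0,0],"jaw":-1}])

```text
time_s: 4.75
position: [0.5255, 0.0943, 0.1123]
ee_rot: [-3.141, 0.001, 3.141]
wrist_force: [0.2, -5.5, 10.0]
gripper_width: 0.134
grasp_force: 33.2
```

To row units: 0.003 m / 0.75 = 0.004, 0.0015 m / 0.75 = 0.002.

send_rows(moves=[{"travel":[0,0.002,0],"rot":[0,0,0],"jaw":-1},{"travel":[0,0.004,0],"rot":[0,0,0],"jaw":-1}])

```text
time_s: 4.95
position: [0.5255, 0.0972, 0.1123]
ee_rot: [-3.141, 0.001, 3.141]
wrist_force: [-0.9, -5.3, 10.1]
gripper_width: 0.136
grasp_force: 33.2
```

To row units: 0.003 m / 0.75 = 0.004, 0.0015 m / 0.75 = 0.002.

send_rows(moves=[{"travel":[0,0.002,0],"rot":[0,0,0],"jaw":-1},{"travel":[0,0.004,0],"rot":[0,0,0],"jaw":-1}])

```text
time_s: 5.15
position: [0.5255, 0.0979, 0.1123]
ee_rot: [-3.137, 0.001, 3.139]
wrist_force: [0.1, -25.2, 15.5]
gripper_width: 0.131
grasp_force: 34.2
```

To row units: 0.06 m / 0.75 = 0.08, -0.05 m / 0.75 = -0.0667.

send_rows(moves=[{"travel":[0,-0.0027,0],"rot":[0,0,0],"jaw":-1},{"travel":[0,-0.0027,0],"rot":[0,0,0],"jaw":0},{"travel":[0,-0.0027,0],"rot":[0,0,0],"jaw":0},{"travel":[0,-0.0027,0],"rot":[0,0,0],"jaw":0},{"travel":[0,-0.0027,-0.04],"rot":[0,0,0],"jaw":0},{"travel":[0.0267,0.0267,-0.0667],"rot":[0,0,0],"jaw":0},{"travel":[0.0533,0.08,-0.0667],"rot":[0,0,0],"jaw":0},{"travel":[0.0533,0.08,-0.0667],"rot":[0,0,0],"jaw":0}])

```text
time_s: 5.95
position: [0.4828, 0.1662, 0.1621]
ee_rot: [3.138, 0.0, -3.135]
wrist_force: [-0.2, -0.6, 0.2]
gripper_width: 0.504
grasp_force: 0.0
```

```bash
python3 - <<'E'
from h import *
D=np.load("pics/w3.npz")
f=lambda a:[(190+u/1.9,80+v/1.9) for u,v in a]
print("tab top at carriage 6.6 short",ray(D,f([(466,122),(500,122),(466,193),(498,193)]),.095))
print("roller",ray(D,f([(690,118),(725,118)]),.041))
s=read_state();print(s["position"],s["wrist_force"],s["gripper_width"])
c=snap('wrist','w4')
cv2.imwrite("pics/v4.png",cv2.resize(c["image"][80:340,150:550,::-1],None,fx=2,fy=2))
E
```

```text
tab top at carriage 6.6 short [[0.47225375 0.1511948  0.095     ]
 [0.4722763  0.16053494 0.095     ]
 [0.49229019 0.15327024 0.095     ]
 [0.4923037  0.1623659  0.095     ]]
roller [[0.47652563 0.25327876 0.041     ]
 [0.47657128 0.26597408 0.041     ]]
[0.48283036 0.16621939 0.16211843] [-0.18110171 -0.55104122  0.16449393] 0.5042207916371164
```

View pics/v4.png

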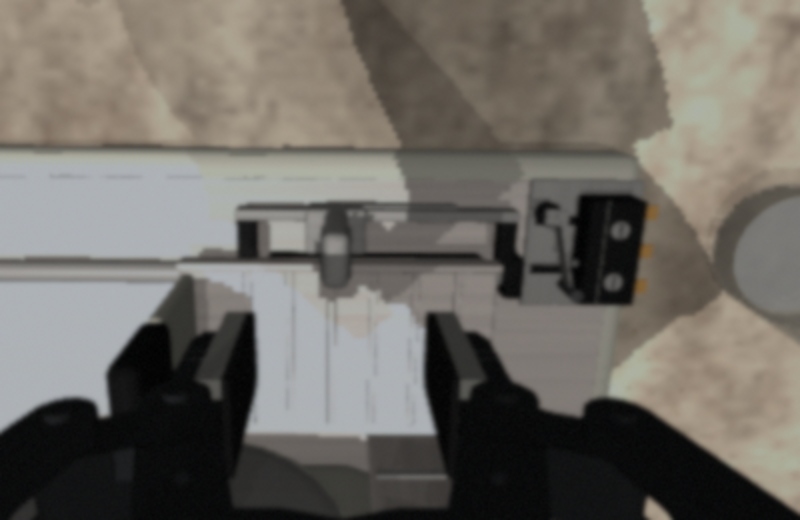

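The tab top is at px (336,240), almost midway between the fingers (mid about 341), and the free roller is at (546,215). I'll shift -2.5 mm in y, lower and grasp the tab.

To row units: 0.09 m / 0.75 = 0.12, 0.08 m / 0.75 = 0.1067.

send_rows(moves=[{"travel":[0,-0.0033,0.04],"rot":[0,0,0],"jaw":0},{"travel":[0,-0.0033,0.08],"rot":[0,0,0],"jaw":0},{"travel":[0,-0.0033,0.1067],"rot":[0,0,0],"jaw":0},{"travel":[0,-0.0033,0.12],"rot":[0,0,0],"jaw":0},{"travel":[0,-0.0033,0.12],"rot":[0,0,0],"jaw":0}])

```text
time_s: 6.5
position: [0.4847, 0.1581, 0.0705]
ee_rot: [-3.141, -0.002, 3.141]
wrist_force: [0.1, 0.9, 0.3]
gripper_width: 0.501
grasp_force: 0.0
```

send_rows(moves=[{"travel":[0,0,0],"rot":[0,0,0],"jaw":-1},{"travel":[0,0,0],"rot":[0,0,0],"jaw":-1},{"travel":[0,0,0],"rot":[0,0,0],"jaw":-1},{"travel":[0,0,0],"rot":[0,0,0],"jaw":-1},{"travel":[0,0,0],"rot":[0,0,0],"jaw":-1},{"travel":[0,0,0],"rot":[0,0,0],"jaw":-1}], newtons=40)

```text
time_s: 7.1
position: [0.4855, 0.1592, 0.0724]
ee_rot: [3.14, 0.002, -3.141]
wrist_force: [-2.4, 3.8, 5.8]
gripper_width: 0.107
grasp_force: 43.1
```

To row units: 0.024 m / 0.75 = 0.032, 0.021 m / 0.75 = 0.028.

send_rows(moves=[{"travel":[0,0.004,0],"rot":[0,0,0],"jaw":-1},{"travel":[0,0.008,0],"rot":[0,0,0],"jaw":-1},{"travel":[0,0.012,0],"rot":[0,0,0],"jaw":-1},{"travel":[0,0.016,0],"rot":[0,0,0],"jaw":-1},{"travel":[0,0.02,0],"rot":[0,0,0],"jaw":-1},{"travel":[0,0.024,0],"rot":[0,0,0],"jaw":-1},{"travel":[0,0.028,0],"rot":[0,0,0],"jaw":-1},{"travel":[0,0.032,0],"rot":[0,0,0],"jaw":-1}])

```text
time_s: 7.9
position: [0.4855, 0.1811, 0.0724]
ee_rot: [-3.14, 0.001, 3.14]
wrist_force: [-0.8, -9.2, 10.2]
gripper_width: 0.106
grasp_force: 43.7
```

```bash
python3 - <<'E'
from h import *
s=read_state();print(s["position"],s["wrist_force"],s["gripper_width"])
c=snap('wrist','w5')
cv2.imwrite("pics/v5.png",cv2.resize(c["image"][100:300,250:500,::-1],None,fx=3,fy=3,interpolation=cv2.INTER_CUBIC))
E
```

```text
[0.48552721 0.18109839 0.07240117] [-0.79682056 -9.16415244 10.17383176] 0.10552756455746792
```

View pics/v5.png

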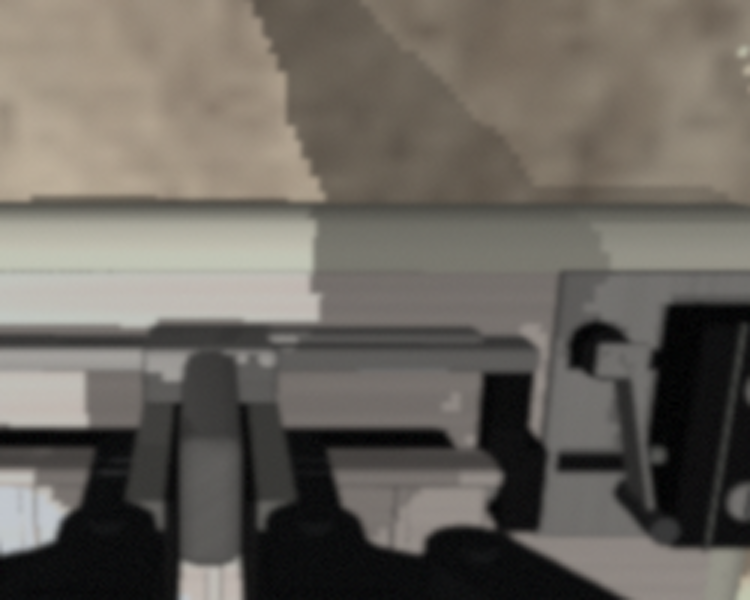

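The nose ends at about px 480 and the roller's face is at about 570, so the gap is about 18 mm and touch should come near TCP y = 0.199. I'll go on 12 mm, then feel for it.

To row units: 0.012 m / 0.75 = 0.016, 0.009 m / 0.75 = 0.012.

send_rows(moves=[{"travel":[0,0.004,0],"rot":[0,0,0],"jaw":-1},{"travel":[0,0.008,0],"rot":[0,0,0],"jaw":-1},{"travel":[0,0.012,0],"rot":[0,0,0],"jaw":-1},{"travel":[0,0.016,0],"rot":[0,0,0],"jaw":-1}])

```text
time_s: 8.35
position: [0.4856, 0.1931, 0.0724]
ee_rot: [-3.14, 0.001, 3.14]
wrist_force: [0.1, -8.3, 10.0]
gripper_width: 0.103
grasp_force: 43.7
```

To row units: 0.001 m / 0.75 = 0.0013, 0.0005 m / 0.75 = 0.0007.

send_rows(moves=[{"travel":[0,0.0007,0],"rot":[0,0,0],"jaw":-1},{"travel":[0,0.0013,0],"rot":[0,0,0],"jaw":-1}])

```text
time_s: 8.55
position: [0.4855, 0.1941, 0.0724]
ee_rot: [-3.14, 0.001, 3.14]
wrist_force: [0.3, -9.1, 9.7]
gripper_width: 0.105
grasp_force: 43.6
```

To row units: 0.001 m / 0.75 = 0.0013, 0.0005 m / 0.75 = 0.0007.

send_rows(moves=[{"travel":[0,0.0007,0],"rot":[0,0,0],"jaw":-1},{"travel":[0,0.0013,0],"rot":[0,0,0],"jaw":-1}])

```text
time_s: 8.75
position: [0.4856, 0.195, 0.0724]
ee_rot: [-3.14, 0.001, 3.14]
wrist_force: [-0.5, -8.8, 10.0]
gripper_width: 0.111
grasp_force: 43.6
```

To row units: 0.001 m / 0.75 = 0.0013, 0.0005 m / 0.75 = 0.0007.

send_rows(moves=[{"travel":[0,0.0007,0],"rot":[0,0,0],"jaw":-1},{"travel":[0,0.0013,0],"rot":[0,0,0],"jaw":-1}])

```text
time_s: 8.95
position: [0.4856, 0.196, 0.0724]
ee_rot: [-3.14, 0.001, 3.14]
wrist_force: [0.3, -9.1, 9.8]
gripper_width: 0.105
grasp_force: 43.6
```

To row units: 0.001 m / 0.75 = 0.0013, 0.0005 m / 0.75 = 0.0007.

send_rows(moves=[{"travel":[0,0.0007,0],"rot":[0,0,0],"jaw":-1},{"travel":[0,0.0013,0],"rot":[0,0,0],"jaw":-1}])

```text
time_s: 9.15
position: [0.4856, 0.197, 0.0724]
ee_rot: [-3.14, 0.001, 3.14]
wrist_force: [-0.4, -9.6, 10.4]
gripper_width: 0.105
grasp_force: 43.6
```

To row units: 0.001 m / 0.75 = 0.0013, 0.0005 m / 0.75 = 0.0007.

send_rows(moves=[{"travel":[0,0.0007,0],"rot":[0,0,0],"jaw":-1},{"travel":[0,0.0013,0],"rot":[0,0,0],"jaw":-1}])

```text
time_s: 9.35
position: [0.4856, 0.198, 0.0724]
ee_rot: [-3.14, 0.001, 3.14]
wrist_force: [0.2, -8.7, 9.4]
gripper_width: 0.104
grasp_force: 43.6
```

To row units: 0.001 m / 0.75 = 0.0013, 0.0005 m / 0.75 = 0.0007.

send_rows(moves=[{"travel":[0,0.0007,0],"rot":[0,0,0],"jaw":-1},{"travel":[0,0.0013,0],"rot":[0,0,0],"jaw":-1}])

```text
time_s: 9.55
position: [0.4856, 0.199, 0.0724]
ee_rot: [-3.14, 0.001, 3.14]
wrist_force: [-0.8, -7.6, 9.6]
gripper_width: 0.108
grasp_force: 43.6
```

To row units: 0.001 m / 0.75 = 0.0013, 0.0005 m / 0.75 = 0.0007.

send_rows(moves=[{"travel":[0,0.0007,0],"rot":[0,0,0],"jaw":-1},{"travel":[0,0.0013,0],"rot":[0,0,0],"jaw":-1}])

```text
time_s: 9.75
position: [0.4856, 0.1996, 0.0724]
ee_rot: [-3.139, 0.001, 3.14]
wrist_force: [0.5, -12.5, 11.1]
gripper_width: 0.109
grasp_force: 43.8
```

Touch came at y ≈ 0.1993. I'll continue in 0.5 mm steps; the click is due near 0.2036.

To row units: 0.001 m / 0.75 = 0.0013, 0.0005 m / 0.75 = 0.0007.

send_rows(moves=[{"travel":[0,0.0007,0],"rot":[0,0,0],"jaw":-1},{"travel":[0,0.0013,0],"rot":[0,0,0],"jaw":-1}])

```text
time_s: 9.95
position: [0.4856, 0.2003, 0.0724]
ee_rot: [-3.139, 0.001, 3.14]
wrist_force: [-0.5, -11.8, 10.4]
gripper_width: 0.105
grasp_force: 43.6
```

To row units: 0.0005 m / 0.75 = 0.0007.

send_rows(moves=[{"travel":[0,0.0007,0],"rot":[0,0,0],"jaw":-1},{"travel":[0,0.0007,0],"rot":[0,0,0],"jaw":-1}])

```text
time_s: 10.15
position: [0.4855, 0.201, 0.0724]
ee_rot: [-3.139, 0.001, 3.14]
wrist_force: [-0.0, -11.3, 11.1]
gripper_width: 0.104
grasp_force: 43.8
```

To row units: 0.0005 m / 0.75 = 0.0007.

send_rows(moves=[{"travel":[0,0.0007,0],"rot":[0,0,0],"jaw":-1},{"travel":[0,0.0007,0],"rot":[0,0,0],"jaw":-1}])

```text
time_s: 10.35
position: [0.4856, 0.2014, 0.0724]
ee_rot: [-3.139, 0.001, 3.14]
wrist_force: [0.0, -12.8, 12.1]
gripper_width: 0.108
grasp_force: 43.9
```

To row units: 0.0005 m / 0.75 = 0.0007.

send_rows(moves=[{"travel":[0,0.0007,0],"rot":[0,0,0],"jaw":-1},{"travel":[0,0.0007,0],"rot":[0,0,0],"jaw":-1}])

```text
time_s: 10.55
position: [0.4856, 0.2019, 0.0724]
ee_rot: [-3.139, 0.001, 3.14]
wrist_force: [-1.2, -12.6, 12.3]
gripper_width: 0.105
grasp_force: 43.9
```

To row units: 0.0004 m / 0.75 = 0.0005.

send_rows(moves=[{"travel":[0,0.0005,0],"rot":[0,0,0],"jaw":-1},{"travel":[0,0.0005,0],"rot":[0,0,0],"jaw":-1}])

```text
time_s: 10.75
position: [0.4856, 0.2023, 0.0724]
ee_rot: [-3.139, 0.001, 3.14]
wrist_force: [-0.2, -12.1, 12.4]
gripper_width: 0.106
grasp_force: 44.0
```

To row units: 0.0004 m / 0.75 = 0.0005.

send_rows(moves=[{"travel":[0,0.0005,0],"rot":[0,0,0],"jaw":-1},{"travel":[0,0.0005,0],"rot":[0,0,0],"jaw":-1}])

```text
time_s: 10.95
position: [0.4856, 0.2027, 0.0724]
ee_rot: [-3.139, 0.001, 3.14]
wrist_force: [-1.4, -12.3, 12.7]
gripper_width: 0.104
grasp_force: 44.0
```

To row units: 0.0004 m / 0.75 = 0.0005.

send_rows(moves=[{"travel":[0,0.0005,0],"rot":[0,0,0],"jaw":-1},{"travel":[0,0.0005,0],"rot":[0,0,0],"jaw":-1}])

```text
time_s: 11.15
position: [0.4856, 0.203, 0.0724]
ee_rot: [-3.139, 0.001, 3.14]
wrist_force: [0.9, -11.8, 10.2]
gripper_width: 0.104
grasp_force: 43.6
```

To row units: 0.0003 m / 0.75 = 0.0004, 0.00015 m / 0.75 = 0.0002.

send_rows(moves=[{"travel":[0,0.0002,0],"rot":[0,0,0],"jaw":-1},{"travel":[0,0.0004,0],"rot":[0,0,0],"jaw":-1}])

```text
time_s: 11.35
position: [0.4856, 0.2031, 0.0724]
ee_rot: [-3.138, 0.001, 3.14]
wrist_force: [-0.1, -14.9, 13.7]
gripper_width: 0.11
grasp_force: 44.1
```

send_rows(moves=[{"travel":[0,0.0002,0],"rot":[0,0,0],"jaw":-1},{"travel":[0,0.0004,0],"rot":[0,0,0],"jaw":-1}])

```text
time_s: 11.55
position: [0.4856, 0.2033, 0.0724]
ee_rot: [-3.138, 0.001, 3.14]
wrist_force: [-0.2, -15.4, 12.6]
gripper_width: 0.106
grasp_force: 44.1
```

To row units: 0.0003 m / 0.75 = 0.0004, 0.00015 m / 0.75 = 0.0002.

send_rows(moves=[{"travel":[0,0.0002,0],"rot":[0,0,0],"jaw":-1},{"travel":[0,0.0004,0],"rot":[0,0,0],"jaw":-1}])

```text
time_s: 11.75
position: [0.4855, 0.2036, 0.0724]
ee_rot: [-3.138, 0.001, 3.14]
wrist_force: [-0.1, -15.0, 10.8]
gripper_width: 0.107
grasp_force: 43.8
```

To row units: 0.0003 m / 0.75 = 0.0004, 0.00015 m / 0.75 = 0.0002.

send_rows(moves=[{"travel":[0,0.0002,0],"rot":[0,0,0],"jaw":-1},{"travel":[0,0.0004,0],"rot":[0,0,0],"jaw":-1}])

```text
time_s: 11.95
position: [0.4856, 0.2038, 0.0724]
ee_rot: [-3.138, 0.001, 3.14]
wrist_force: [0.5, -13.8, 10.5]
gripper_width: 0.109
grasp_force: 43.6
```

To row units: 0.0003 m / 0.75 = 0.0004, 0.00015 m / 0.75 = 0.0002.

send_rows(moves=[{"travel":[0,0.0002,0],"rot":[0,0,0],"jaw":-1},{"travel":[0,0.0004,0],"rot":[0,0,0],"jaw":-1}])

```text
time_s: 12.15
position: [0.4856, 0.204, 0.0724]
ee_rot: [-3.138, 0.001, 3.139]
wrist_force: [0.6, -15.3, 12.9]
gripper_width: 0.108
grasp_force: 44.1
```

To row units: 0.0003 m / 0.75 = 0.0004, 0.00015 m / 0.75 = 0.0002.

send_rows(moves=[{"travel":[0,0.0002,0],"rot":[0,0,0],"jaw":-1},{"travel":[0,0.0004,0],"rot":[0,0,0],"jaw":-1}])

```text
time_s: 12.35
position: [0.4856, 0.2043, 0.0724]
ee_rot: [-3.138, 0.001, 3.139]
wrist_force: [-0.2, -16.6, 13.6]
gripper_width: 0.107
grasp_force: 44.1
```

To row units: 0.0003 m / 0.75 = 0.0004, 0.00015 m / 0.75 = 0.0002.

send_rows(moves=[{"travel":[0,0.0002,0],"rot":[0,0,0],"jaw":-1},{"travel":[0,0.0004,0],"rot":[0,0,0],"jaw":-1}])

```text
time_s: 12.55
position: [0.4856, 0.2051, 0.0724]
ee_rot: [-3.139, 0.001, 3.14]
wrist_force: [0.6, -12.2, 10.8]
gripper_width: 0.107
grasp_force: 43.7
```

Clicked: force fell from 16.6 to 12.2 N as the arm jumped to 0.2051, which is about 0.14 rad. I'll relieve the push before letting go.

To row units: -0.001 m / 0.75 = -0.0013, -0.0005 m / 0.75 = -0.0007.

send_rows(moves=[{"travel":[0,-0.0007,0],"rot":[0,0,0],"jaw":-1},{"travel":[0,-0.0013,0],"rot":[0,0,0],"jaw":-1},{"travel":[0,-0.0013,0],"rot":[0,0,0],"jaw":-1}])

```text
time_s: 12.85
position: [0.4856, 0.205, 0.0724]
ee_rot: [-3.14, 0.001, 3.14]
wrist_force: [0.1, -7.2, 9.1]
gripper_width: 0.104
grasp_force: 43.4
```

To row units: -0.001 m / 0.75 = -0.0013, -0.0006 m / 0.75 = -0.0008.

send_rows(moves=[{"travel":[0,-0.0008,0],"rot":[0,0,0],"jaw":-1},{"travel":[0,-0.0013,0],"rot":[0,0,0],"jaw":-1},{"travel":[0,-0.0013,0],"rot":[0,0,0],"jaw":-1}])

```text
time_s: 13.15
position: [0.4856, 0.205, 0.0725]
ee_rot: [3.141, 0.002, 3.141]
wrist_force: [0.2, -2.5, 7.2]
gripper_width: 0.106
grasp_force: 43.2
```

To row units: -0.1 m / 0.75 = -0.1333, -0.06 m / 0.75 = -0.08.

send_rows(moves=[{"travel":[0,0,0],"rot":[0,0,0],"jaw":-0.3},{"travel":[0,0,0],"rot":[0,0,0],"jaw":-0.2},{"travel":[0,0,0],"rot":[0,0,0],"jaw":-0.2},{"travel":[0,0,0],"rot":[0,0,0],"jaw":-0.2},{"travel":[0,0,-0.04],"rot":[0,0,0],"jaw":-0.2},{"travel":[0,0,-0.08],"rot":[0,0,0],"jaw":-0.2},{"travel":[0,0,-0.1333],"rot":[0,0,0],"jaw":-0.2},{"travel":[0,0,-0.1333],"rot":[0,0,0],"jaw":-0.2}])

```text
time_s: 13.95
position: [0.4863, 0.2061, 0.1753]
ee_rot: [3.139, 0.005, 3.141]
wrist_force: [0.6, 0.8, -0.2]
gripper_width: 0.401
grasp_force: 0.0
```

To row units: -0.107 m / 0.75 = -0.1427, -0.09 m / 0.75 = -0.12.

send_rows(moves=[{"travel":[-0.0133,-0.04,0],"rot":[0,0,0],"jaw":0},{"travel":[-0.0267,-0.08,0],"rot":[0,0,0],"jaw":0},{"travel":[-0.04,-0.12,0],"rot":[0,0,0],"jaw":0},{"travel":[-0.0533,-0.1427,0],"rot":[0,0,0],"jaw":0},{"travel":[-0.0533,-0.1427,0],"rot":[0,0,0],"jaw":0},{"travel":[-0.0533,-0.1427,0],"rot":[0,0,0],"jaw":0}])

```text
time_s: 14.55
position: [0.5248, 0.0984, 0.1711]
ee_rot: [3.141, -0.0, 3.141]
wrist_force: [-0.7, 0.6, -0.5]
gripper_width: 0.498
grasp_force: 0.0
```

```bash
python3 - <<'E'
from h import *
s=read_state();print(s["position"],s["wrist_force"],s["gripper_width"])
c=snap('wrist','w6')
cv2.imwrite("pics/v6.png",cv2.resize(c["image"][60:300,240:600,::-1],None,fx=2.2,fy=2.2,interpolation=cv2.INTER_CUBIC))
E
```

```text
[0.52479703 0.09844636 0.17110082] [-0.68410754  0.60277352 -0.47502538] 0.4984162285770766
```

View pics/v6.png

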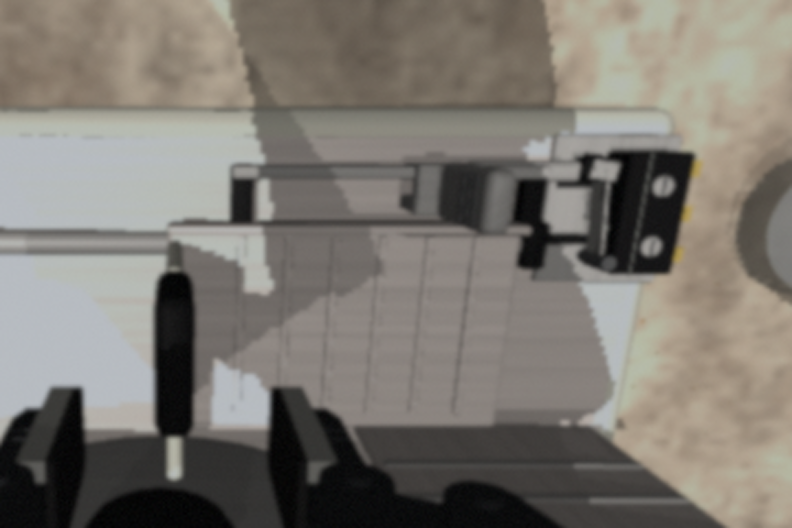

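The nose reaches the roller at (590,170), the lever is pressed in, and the grip (175) is centred between the fingers. I'll grasp the grip and draw the carriage away.

To row units: 0.059 m / 0.75 = 0.0787, 0.04 m / 0.75 = 0.0533.

send_rows(moves=[{"travel":[0,0,0.0267],"rot":[0,0,0],"jaw":0},{"travel":[0,0,0.0533],"rot":[0,0,0],"jaw":0},{"travel":[0,0,0.0787],"rot":[0,0,0],"jaw":0},{"travel":[0,0,0.0787],"rot":[0,0,0],"jaw":0}])

```text
time_s: 15.0
position: [0.5238, 0.0991, 0.1106]
ee_rot: [-3.141, -0.003, -3.14]
wrist_force: [0.3, -0.2, 0.1]
gripper_width: 0.498
grasp_force: 0.0
```

send_rows(moves=[{"travel":[0,0,0],"rot":[0,0,0],"jaw":-1},{"travel":[0,0,0],"rot":[0,0,0],"jaw":-1},{"travel":[0,0,0],"rot":[0,0,0],"jaw":-1},{"travel":[0,0,0],"rot":[0,0,0],"jaw":-1},{"travel":[0,0,0],"rot":[0,0,0],"jaw":-1},{"travel":[0,0,0],"rot":[0,0,0],"jaw":-1}])

```text
time_s: 15.6
position: [0.5252, 0.0977, 0.1134]
ee_rot: [-3.141, 0.001, 3.141]
wrist_force: [-1.2, -4.9, 7.9]
gripper_width: 0.132
grasp_force: 40.2
```

To row units: -0.04 m / 0.75 = -0.0533, -0.034 m / 0.75 = -0.0453.

send_rows(moves=[{"travel":[0,-0.0053,0],"rot":[0,0,0],"jaw":-1},{"travel":[0,-0.0107,0],"rot":[0,0,0],"jaw":-1},{"travel":[0,-0.0173,0],"rot":[0,0,0],"jaw":-1},{"travel":[0,-0.024,0],"rot":[0,0,0],"jaw":-1},{"travel":[0,-0.0307,0],"rot":[0,0,0],"jaw":-1},{"travel":[0,-0.0373,0],"rot":[0,0,0],"jaw":-1},{"travel":[0,-0.0453,0],"rot":[0,0,0],"jaw":-1},{"travel":[0,-0.0533,0],"rot":[0,0,0],"jaw":-1}])

```text
time_s: 16.4
position: [0.5252, 0.0592, 0.1133]
ee_rot: [3.14, 0.001, -3.141]
wrist_force: [-3.4, 6.0, 9.6]
gripper_width: 0.13
grasp_force: 40.7
```

send_rows(moves=[{"travel":[0,0,0],"rot":[0,0,0],"jaw":-1},{"travel":[0,0,0],"rot":[0,0,0],"jaw":-1}])

```text
time_s: 16.6
position: [0.5251, 0.0579, 0.1133]
ee_rot: [-3.141, 0.001, 3.141]
wrist_force: [-2.8, -2.5, 11.0]
gripper_width: 0.13
grasp_force: 41.0
```

To row units: 0.032 m / 0.75 = 0.0427, 0.028 m / 0.75 = 0.0373.

send_rows(moves=[{"travel":[0,0.0053,0],"rot":[0,0,0],"jaw":-1},{"travel":[0,0.0107,0],"rot":[0,0,0],"jaw":-1},{"travel":[0,0.016,0],"rot":[0,0,0],"jaw":-1},{"travel":[0,0.0213,0],"rot":[0,0,0],"jaw":-1},{"travel":[0,0.0267,0],"rot":[0,0,0],"jaw":-1},{"travel":[0,0.032,0],"rot":[0,0,0],"jaw":-1},{"travel":[0,0.0373,0],"rot":[0,0,0],"jaw":-1},{"travel":[0,0.0427,0],"rot":[0,0,0],"jaw":-1}])

```text
time_s: 17.4
position: [0.5252, 0.0895, 0.1134]
ee_rot: [-3.14, 0.001, 3.141]
wrist_force: [-2.2, -4.6, 11.8]
gripper_width: 0.132
grasp_force: 41.1
```

To row units: 0.004 m / 0.75 = 0.0053, 0.001 m / 0.75 = 0.0013.

send_rows(moves=[{"travel":[0,0.0013,0],"rot":[0,0,0],"jaw":-1},{"travel":[0,0.0027,0],"rot":[0,0,0],"jaw":-1},{"travel":[0,0.004,0],"rot":[0,0,0],"jaw":-1},{"travel":[0,0.0053,0],"rot":[0,0,0],"jaw":-1}])

```text
time_s: 17.8
position: [0.5252, 0.0929, 0.1134]
ee_rot: [-3.14, 0.001, 3.14]
wrist_force: [-2.0, -10.0, 12.4]
gripper_width: 0.13
grasp_force: 41.3
```

To row units: 0.0014 m / 0.75 = 0.0019, 0.0007 m / 0.75 = 0.0009.

send_rows(moves=[{"travel":[0,0.0009,0],"rot":[0,0,0],"jaw":-1},{"travel":[0,0.0019,0],"rot":[0,0,0],"jaw":-1}])

```text
time_s: 18.0
position: [0.5252, 0.0942, 0.1134]
ee_rot: [-3.14, 0.001, 3.14]
wrist_force: [-3.0, -9.5, 12.7]
gripper_width: 0.129
grasp_force: 41.2
```

To row units: 0.0014 m / 0.75 = 0.0019, 0.0007 m / 0.75 = 0.0009.

send_rows(moves=[{"travel":[0,0.0009,0],"rot":[0,0,0],"jaw":-1},{"travel":[0,0.0019,0],"rot":[0,0,0],"jaw":-1}])

```text
time_s: 18.2
position: [0.5252, 0.0956, 0.1134]
ee_rot: [-3.14, 0.001, 3.14]
wrist_force: [-2.2, -10.6, 12.6]
gripper_width: 0.131
grasp_force: 41.3
```

To row units: 0.0012 m / 0.75 = 0.0016, 0.0006 m / 0.75 = 0.0008.

send_rows(moves=[{"travel":[0,0.0008,0],"rot":[0,0,0],"jaw":-1},{"travel":[0,0.0016,0],"rot":[0,0,0],"jaw":-1}])

```text
time_s: 18.4
position: [0.5252, 0.0964, 0.1134]
ee_rot: [-3.139, 0.001, 3.14]
wrist_force: [-1.8, -12.0, 13.3]
gripper_width: 0.133
grasp_force: 41.4
```

To row units: 0.0008 m / 0.75 = 0.0011, 0.0004 m / 0.75 = 0.0005.

send_rows(moves=[{"travel":[0,0.0005,0],"rot":[0,0,0],"jaw":-1},{"travel":[0,0.0011,0],"rot":[0,0,0],"jaw":-1}])

```text
time_s: 18.6
position: [0.5252, 0.0972, 0.1133]
ee_rot: [-3.139, 0.001, 3.14]
wrist_force: [-2.0, -8.2, 12.7]
gripper_width: 0.136
grasp_force: 41.3
```

To row units: 0.0008 m / 0.75 = 0.0011, 0.0004 m / 0.75 = 0.0005.

send_rows(moves=[{"travel":[0,0.0005,0],"rot":[0,0,0],"jaw":-1},{"travel":[0,0.0011,0],"rot":[0,0,0],"jaw":-1}])

```text
time_s: 18.8
position: [0.5252, 0.0979, 0.1134]
ee_rot: [-3.139, 0.001, 3.14]
wrist_force: [-2.2, -14.1, 14.5]
gripper_width: 0.13
grasp_force: 41.6
```

The click is felt (12→8.2 N) and the stop now rises to 14 N. I'll push a little more to make sure it's home, then relax and release.

To row units: 0.0015 m / 0.75 = 0.002, 0.001 m / 0.75 = 0.0013.

send_rows(moves=[{"travel":[0,0.0013,0],"rot":[0,0,0],"jaw":-1},{"travel":[0,0.002,0],"rot":[0,0,0],"jaw":-1}])

```text
time_s: 19.0
position: [0.5252, 0.0979, 0.1134]
ee_rot: [-3.137, 0.0, 3.139]
wrist_force: [-2.3, -22.6, 17.2]
gripper_width: 0.129
grasp_force: 42.1
```

To row units: -0.002 m / 0.75 = -0.0027, -0.001 m / 0.75 = -0.0013.

send_rows(moves=[{"travel":[0,-0.0013,0],"rot":[0,0,0],"jaw":-1},{"travel":[0,-0.0027,0],"rot":[0,0,0],"jaw":-1},{"travel":[0,-0.0027,0],"rot":[0,0,0],"jaw":-1}])

```text
time_s: 19.3
position: [0.5252, 0.0978, 0.1134]
ee_rot: [-3.14, 0.001, 3.14]
wrist_force: [-3.7, -10.2, 13.0]
gripper_width: 0.131
grasp_force: 41.4
```

send_rows(moves=[{"travel":[0,-0.0011,0],"rot":[0,0,0],"jaw":-1},{"travel":[0,-0.0011,0],"rot":[0,0,0],"jaw":-0.4},{"travel":[0,-0.0011,0],"rot":[0,0,0],"jaw":0},{"travel":[0,-0.0011,0],"rot":[0,0,0],"jaw":0},{"travel":[0,-0.0011,0],"rot":[0,0,0],"jaw":0},{"travel":[0,-0.0011,-0.0533],"rot":[0,0,0],"jaw":0},{"travel":[0,-0.0011,-0.1067],"rot":[0,0,0],"jaw":0},{"travel":[0,-0.0011,-0.16],"rot":[0,0,0],"jaw":0}])

```text
time_s: 20.1
position: [0.5246, 0.0987, 0.2338]
ee_rot: [3.141, -0.001, -3.141]
wrist_force: [-0.2, -0.4, -0.1]
gripper_width: 0.498
grasp_force: 0.0
```

To row units: -0.02 m / 0.75 = -0.0267.

send_rows(moves=[{"travel":[0,0,-0.0267],"rot":[0,0,0],"jaw":0},{"travel":[0,0,-0.0267],"rot":[0,0,0],"jaw":0},{"travel":[0,0,-0.0267],"rot":[0,0,0],"jaw":0}])

```text
time_s: 20.4
position: [0.5249, 0.0985, 0.252]
ee_rot: [-3.141, -0.0, 3.142]
wrist_force: [-1.0, 0.2, -0.7]
gripper_width: 0.499
grasp_force: 0.0
```

```bash
python3 - <<'E'
from h import *
s=read_state();print(s["position"],s["wrist_force"],s["gripper_width"])
c=snap('wrist','w7')
cv2.imwrite("pics/v7.png",cv2.resize(c["image"][60:300,240:600,::-1],None,fx=2.2,fy=2.2,interpolation=cv2.INTER_CUBIC))
E
```

```text
[0.52488172 0.09850611 0.25199584] [-1.01158653  0.20978938 -0.68896268] 0.4991666007048316
```

View pics/v7.png

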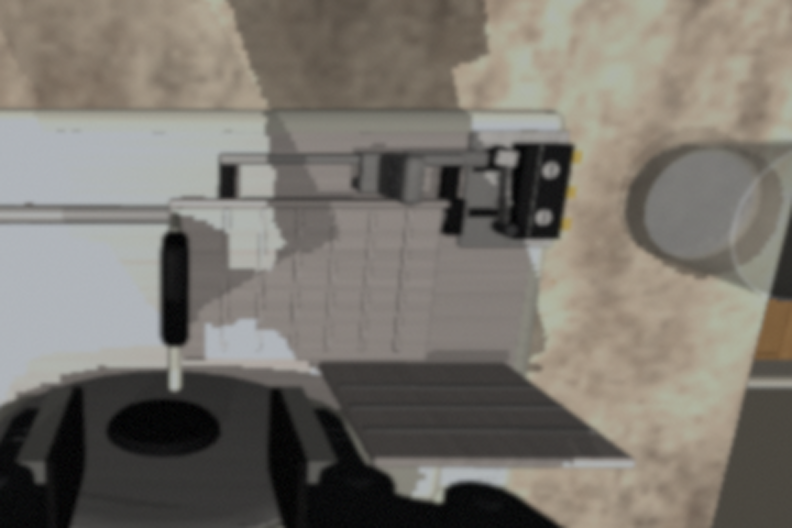

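The carriage is home at its stop (px 450), the nose holds the lever in at (500,160), and the gripper is clear. Handing in.

```bash
python3 -c "
from station import *
print(close_job())"
```

```text
the job is handed in; nothing more can be done
None
```

The trip dog is set to where the switch clicks (lever at about 0.14 rad by my estimate). I drew the carriage 40 mm away and pushed it home again, feeling the click. It is home with the switch held on by the dog, the gripper is clear, and the job was handed in at about 20 s; no verdict came back.

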